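Hold the cast lever level over its locating pins

TASK

Slide the cast lever along the bench, flat, until its big round end is completely out from under the green guard bridge, then take it by the arm at its balance point and lift it. Carry it to the two-pin fixture and hold it there level, big bore straight above the big pin and small bore straight above the small pin, about 3 cm clear of the pin tips and without letting it touch the fixture. Finish while still holding it there, do not lower it or let go, and leave the die plug, the tape roll and the spanner where they are.

Things in the scene. Friction and masses are not known exactly. Their poses are not given: they have to be found in the camera images.
- lever: loose dark cast-metal lever, 215 mm long, 0.4 to 0.8 kg, lying flat on the bench, big end inside the bridge. Origin: underside, on the big bore's axis; x to the small end, z up. Big boss 56 mm diameter, 42 mm high. Small boss at x = 170 mm: 34 mm diameter, 34 mm high. Straight arm between, bare from x = 28 to 153 mm: 24 mm wide, upright sides, z = 14 to 34 mm, a 3 mm rib along its top
- balance (a point): the lever's balance point: on the middle of the arm, 57.5 mm from the big bore's axis towards the small end, 24 mm above the underside (half arm height); same axes as the lever. Take the lever within 20 mm of it along the arm for lifting and holding
- big_bore (a point): centre of the lever's big 24 mm bore, at the underside; same axes as the lever
- small_bore (a point): centre of the lever's small 12 mm bore, at the underside, 170 mm from the big bore; same axes as the lever
- bridge: green steel guard bridge screwed to the bench: a low tunnel, closed at the back, the bench its floor. Origin: on the bench, middle of the mouth; x straight out of the mouth, z up. Inside 62 mm wide, 48 high, 120 deep; top at 54 mm; 126 mm wide over its feet. The lever's small end starts 103 to 121 mm outside; the big boss is clear once the big bore is 30 mm or more outside
- fixture: aluminium fixture plate fixed to the bench, 250 x 80 x 12 mm, with two upright steel pins standing on round collars. Origin: on the bench under the big pin; x points to the small pin, z up; plate from x = -45 to 205 mm
- big_pin (a point): tip of the fixture's big pin, 20 mm diameter, 44 mm above the bench; axes as the fixture
- small_pin (a point): tip of the fixture's small pin, 10 mm diameter, 44 mm above the bench, 170 mm from the big pin; axes as the fixture
- plug: bystander: loose grey stepped steel die plug, 55 mm diameter, 48 mm high; origin under its centre
- tape: bystander: loose roll of yellow tape lying flat, 62 mm diameter, 16 mm high; origin under its centre
- spanner: bystander: loose steel open-ended spanner lying flat, 151 x 30 x 7 mm; origin under its centre

How it is judged:
By the outcome, as a careful person would: the job done as asked, in the order asked, and still so for the second after the job is handed in, while the arm keeps its last pose, push and grip.
It also fails if it takes over 51 s, if anything falls off the work surface, if the arm or the gripper's body presses on something with over 40 N, if the wrist force passes 120 N, or if a joint passes its speed limit or range.

ROBOT

A 6-joint arm with a two-finger parallel gripper is mounted at the origin on a cart in front of the work surface, level with it; the furniture and walls round the work are solid. World frame = base frame: x ahead of the robot, y to its left, z up, the work surface at z = 0. Lengths are in m, angles in degrees, forces in N, time in s.
With the tool pointing down it reaches from about 0.3 to 0.75 m from the base axis. Payload 8.5 kg.
Tool frame: the origin (TCP) lies at the very end of the fingers, on their centre line; the grasp point (between the pads) lies 19 mm behind it (env.hold_point_z is the distance from the TCP to the grasp point, in m); z points along the fingers, y is the line along which they close (so a half turn about z gives the same grasp; the last joint's range is limited). The gripper opens to 85 mm and grips with 20 to 120 N. Pads are 22 mm wide; open, the fingers measure 114 mm over their backs; the gripper's body (76 mm by 85 mm) begins 54 mm behind the grasp point. The pads swing forward as they close: fully open they stand 13 mm farther back than shut.
Start: joints at [58.596, 21.807, 74.336, -0, 83.858, -12.336], TCP at [0.18, 0.52, 0.231] pointing down, gripper open.
Joint ranges: [-178.18, 178.18], [-50.72, 133.34], [12.68, 142.11], [-81.47, 261.47], [9.98, 163.14], [-165.26, 165.26]. Speed limits (degrees/s): [136.94, 136.94, 180, 180, 180, 180].

INTERFACE

Orientations are given as a 3x3 rotation matrix whose columns are the frame's x, y, z axes.
In Python, from rig import env, optics gives the robot as it stands.
- The arm moves only by the shell command python3 -m jog 'ROWS' [OPENING] [FORCE]. ROWS is JSON, a list of rows, each an object with "linear": the shift along the tool's x, y, z in units of 40 mm (1.0 is 40 mm), a list of three; "roll": the turn about the tool's z in units of 5 degrees (1.0 is 5 degrees). A call has 1 to 12 rows; each row shifts and turns the commanded pose from where the row before left it, along the tool's axes as they then stand; what a row does not reach is not made up. A row lasts 1/12 s, in which the tool goes at most 41.7 mm and 7.16 degrees, less where a joint would pass 70% of its speed; a pose out of reach is approached as far as the arm can. A call is refused whole if a number of a shift passes 1 or a number of a turn 1, either way. A call with a gripper value outside its range is refused whole. OPENING is the opening, from -1 (shut) to 1 (fully open), set as the call begins (- or left out, the last holds). The fingers move at their own pace and stop on an object; FORCE is the grip in N (left out, the last holds). Time passes only in rows, so rows that do not move let the fingers close. It gives the time, the measured TCP pose, the force, the opening and the grip force at its end, in the units of the state.
- env.observe(): the state, without advancing time (a new reading comes with each control period).
- optics.get_image(name): name is "side" or "top" or "wrist"; returns the picture (384x512x3 uint8, red, green, blue); there is no depth.
- optics.calibration(name): a dict with "fov_y" (degrees; the focal length in pixels is half the picture's height over the tangent of half this angle, whatever the lens; pixels are square), "cx", "cy" (the principal point, pixels), "D" ([k1, k2, p1, p2, k3] as OpenCV has them; the pictures are not rectified), "T" (4x4, takes a point from camera to world coordinates). Camera axes: x right, y down, z forward; pixel columns grow to the right and rows downward; lengths in m; the calibration is good to about 2 mm. A picture is of the moment at which its call begins: read the wrist's pose just before it. calibration takes no time and is no camera call; for the wrist camera it gives the pose at the moment of the call.
- env.close_job(): hands the job in; it is judged then, once.
The state is a dict: "time_s": time; "q": joint angles; "qvel": joint speeds; "joint_efforts": joint torques, N m; "position": TCP position; "tool_rot": TCP orientation; "ft_force": force on the tool from outside, world axes, zero at the start; "wrist_torque": the same for the moment, N m; "grip_width": finger opening in m; "gripper_force": force on a finger pad.
Only numpy, scipy, OpenCV 4.12 (cv2) and the standard library are available. Lean on these libraries where they do the work, as an engineer would, in place of code of your own. Each camera call takes 0.05 s, during which the arm holds its last target. There are 200 camera calls.

## Working session

There is one attempt and no reset: what is moved stays moved. The work goes in short steps, Python scripts to look and compute and a shell command to move; the robot and the scene stay as the last step left them, time stands still between calls to the robot, and variables do not carry over. Pictures are saved under pics/ and viewed, at most 13 in all, crops included, and the job is handed in when it is done.

```bash
mkdir -p pics; ls; python3 - <<'E'
from rig import env, optics
import cv2
s=env.observe(); print(s['time_s'],s['position'],s['tool_rot'],s['grip_width'])
for n in ("top","side"):
    cv2.imwrite(f"pics/{n}0.png",cv2.resize(optics.get_image(n)[:,:,::-1],(800,600),interpolation=cv2.INTER_CUBIC))
    c=optics.calibration(n); print(n,c)
E
```

```text
pics
0.0 [0.17952686 0.51956154 0.23069421] [[-9.45130736e-01  3.26691359e-01 -8.04737372e-04]
 [ 3.26692167e-01  9.45129947e-01 -1.26908209e-03]
 [ 3.45983238e-04 -1.46234988e-03 -9.99998871e-01]] 0.0858136103848128
top {'fov_y': 49.065857628108326, 'cx': 250.6699133553576, 'cy': 186.9981707208496, 'D': array([-0.00353692,  0.        ,  0.        ,  0.        ,  0.        ]), 'T': array([[-0.00827846, -0.98782541,  0.15534617,  0.33090008],
       [-0.99987079,  0.00603646, -0.01489851,  0.06668537],
       [ 0.01377938, -0.15544943, -0.98774774,  1.42018149],
       [ 0.        ,  0.        ,  0.        ,  1.        ]])}
side {'fov_y': 54.85250282130226, 'cx': 256.40300539413647, 'cy': 193.43220104033244, 'D': array([-0.06825815,  0.        ,  0.        ,  0.        ,  0.        ]), 'T': array([[ 0.95152609, -0.18700736,  0.24418506,  0.19575488],
       [-0.30722548, -0.54044216,  0.78328461, -0.98558799],
       [-0.01451209, -0.82033561, -0.57169824,  0.84107801],
       [ 0.        ,  0.        ,  0.        ,  1.        ]])}
```

View pics/top0.png

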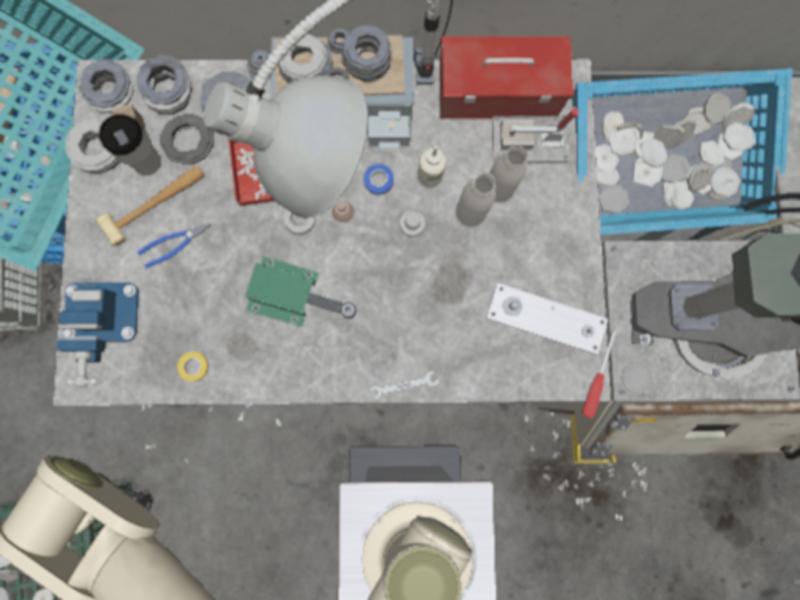

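View pics/side0.png

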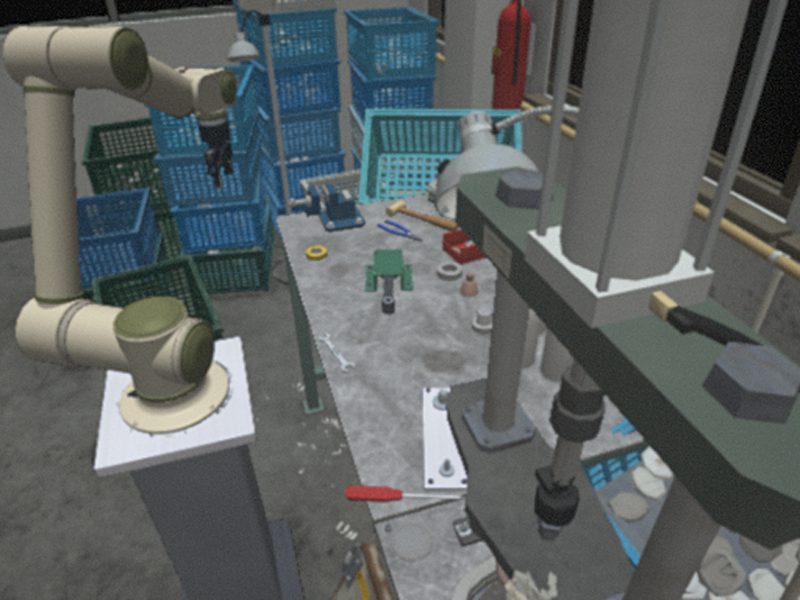

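The top view shows the bridge at (283,291), with the lever's small end at (348,310). In the fixture, the big pin is at about (513,306) and the small pin at about (588,331). The tape is at (192,366), the spanner at (405,384) and the plug probably at (412,222). I'll enlarge these next.

```bash
cat > h.py <<'E'
from rig import env, optics
import numpy as np, cv2
def K(n):
    c=optics.calibration(n); f=192/np.tan(np.radians(c['fov_y']/2))
    return np.array([[f,0,c['cx']],[0,f,c['cy']],[0,0,1]]),c['D'],c['T']
def ray(n,px,z):
    k,D,T=K(n); p=cv2.undistortPoints(np.array([[px]],float),k,D)[0,0]
    d=T[:3,:3]@[p[0],p[1],1]; o=T[:3,3]; return o+d*(z-o[2])/d[2]
def proj(n,P):
    k,D,T=K(n); Ti=np.linalg.inv(T)
    return cv2.projectPoints(np.atleast_2d(np.array(P,float)),cv2.Rodrigues(Ti[:3,:3])[0],Ti[:3,3],k,D)[0][:,0]
E
python3 - <<'E'
from h import *
im=optics.get_image("top")[:,:,::-1]
a=im[160:214,150:240]; b=im[174:228,305:395]
cv2.imwrite("pics/c1.png",np.vstack([cv2.resize(x,(500,300),interpolation=cv2.INTER_CUBIC) for x in(a,b)]))
for n in("top",):
  for px,z in(((348*.64,310*.64),.034),((513*.64,306*.64),.044),((588*.64,331*.64),.044),((192*.64,366*.64),.016),((412*.64,222*.64),.048),((405*.64,384*.64),0),((283*.64,291*.64),.054)): print(ray(n,px,z).round(3))
E
```

```text
[0.511 0.139 0.034]
[ 0.516 -0.211  0.044]
[ 0.462 -0.368  0.044]
[0.396 0.47  0.016]
[0.699 0.001 0.048]
[0.355 0.018 0.   ]
[0.55  0.274 0.054]
```

View pics/c1.png

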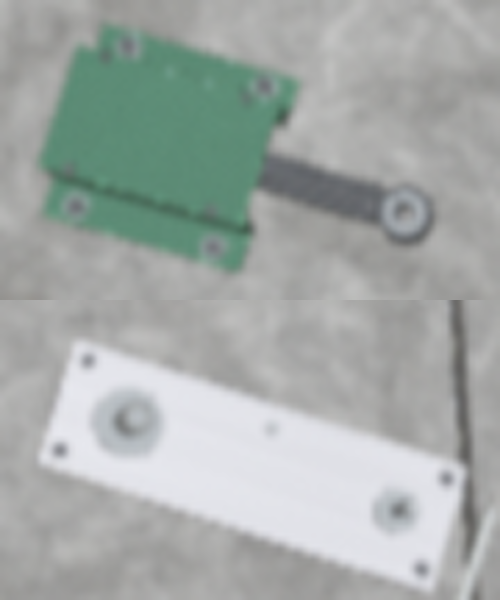

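The crop shows the small boss centre at native (222.9,198.3) and the arm running at about 16° in the image. The pins are at native (328.9,194.7) and (376.6,211.8). Next I'll convert these to angles, work out the lamp height and start rotating the tool.

```bash
python3 - <<'E'
from h import *
f=lambda x,y:(150+x*.18,160+y*.18)
sb=ray("top",f(405,213),.034); m=ray("top",f(265,171),.034)
def ang(a,b): d=b-a; return np.degrees(np.arctan2(d[1],d[0]))
print("small",sb,"arm dir",ang(m,sb), "mouth-sb",np.linalg.norm(sb-m))
a,b=ray("top",f(298,80),.005),ray("top",f(240,272),.005); print("mouth edge",a,b,ang(a,b)-90+180)
g=lambda x,y:(305+x*.18,174+y*.18)
P,Q=ray("top",g(133,115),.044),ray("top",g(398,210),.044); print(P,Q,ang(P,Q),np.linalg.norm(P-Q))
# lamp triangulate
for z in (.2,.3,.4,.5,.6): print(z,ray("top",(210,130),z), proj("side",ray("top",(205,95),z))[0]/.64)
E
python3 -m jog '[{"linear":[0,0,0],"roll":1},{"linear":[0,0,0],"roll":1},{"linear":[0,0,0],"roll":1},{"linear":[0,0,0],"roll":1},{"linear":[0,0,0],"roll":1},{"linear":[0,0,0],"roll":1},{"linear":[0,0,0],"roll":1},{"linear":[0,0,0],"roll":1},{"linear":[0,0,0],"roll":1}]' 1
```

```text
small [0.51136676 0.13826857 0.034     ] arm dir -107.16845840256401 mouth-sb 0.08769936944992165
mouth edge [0.59802616 0.20568447 0.005     ] [0.47969    0.23976469 0.005     ] 253.93386302588456
[ 0.51993489 -0.21306909  0.044     ] [ 0.46204121 -0.36865418  0.044     ] -110.41038340245642 0.16600722501920653
0.2 [0.69645162 0.16873606 0.2       ] [493.51442332 213.43348302]
0.3 [0.66649283 0.16037249 0.3       ] [483.40898546 179.22349729]
0.4 [0.63653405 0.15200892 0.4       ] [472.11663135 141.24870155]
0.5 [0.60657527 0.14364536 0.5       ] [459.44168585  98.94405361]
0.6 [0.57661648 0.13528179 0.6       ] [445.15152006  51.65939344]
time_s: 0.9
position: [0.1796, 0.5197, 0.2311]
tool_rot: [[-0.433, 0.901, -0.0], [0.901, 0.433, -0.001], [-0.0, -0.001, -1.0]]
ft_force: [0.8, 0.1, -0.8]
grip_width: 0.0857
gripper_force: 0.0
```

```bash
python3 -m jog '[{"linear":[0,0,0],"roll":1},{"linear":[0,0,0],"roll":1},{"linear":[0,0,0],"roll":1},{"linear":[0,0,0],"roll":1},{"linear":[0,0,0],"roll":1},{"linear":[0,0,0],"roll":1},{"linear":[0,0,0],"roll":1},{"linear":[0,0,0],"roll":1},{"linear":[0,0,0],"roll":0.44}]' >/dev/null
python3 -m jog '[{"linear":[-0.46,0.88,0],"roll":0},{"linear":[-0.46,0.88,0],"roll":0},{"linear":[-0.46,0.88,0],"roll":0},{"linear":[-0.46,0.88,0],"roll":0},{"linear":[-0.46,0.88,0],"roll":0},{"linear":[-0.46,0.88,0],"roll":0},{"linear":[-0.46,0.88,0],"roll":0},{"linear":[-0.46,0.88,0],"roll":0},{"linear":[-0.46,0.88,0],"roll":0},{"linear":[-0.46,0.88,0],"roll":0},{"linear":[-0.46,0.88,0],"roll":0},{"linear":[-0.46,0.88,0],"roll":0}]'
python3 -m jog '[{"linear":[0,0,0],"roll":0},{"linear":[0,0,0],"roll":0},{"linear":[0,0,0],"roll":0}]'
python3 - <<'E'
from h import *
print(optics.calibration("wrist"))
im=optics.get_image("wrist")[:,:,::-1]
cv2.imwrite("pics/w1.png",cv2.resize(im,(800,600),interpolation=cv2.INTER_CUBIC))
E
```

```text
time_s: 2.65
position: [0.5243, 0.1878, 0.2312]
tool_rot: [[0.28, 0.96, -0.0], [0.96, -0.28, -0.0], [-0.0, -0.0, -1.0]]
ft_force: [-0.0, 1.9, -0.6]
grip_width: 0.0853
gripper_force: 0.0
time_s: 2.9
position: [0.5228, 0.1897, 0.231]
tool_rot: [[0.28, 0.96, -0.001], [0.96, -0.28, 0.0], [-0.0, -0.001, -1.0]]
ft_force: [-0.5, 0.7, -0.1]
grip_width: 0.0856
gripper_force: 0.0
{'fov_y': 68.79594931586206, 'cx': 253.19894144332164, 'cy': 193.42976456688217, 'D': array([-0.02554265,  0.        ,  0.        ,  0.        ,  0.        ]), 'T': array([[ 9.59827872e-01, -2.64803168e-01, -9.27886708e-02,
         5.46069939e-01],
       [-2.80588440e-01, -9.06723287e-01, -3.14838067e-01,
         2.69819982e-01],
       [-7.63530890e-04,  3.28225781e-01, -9.44598991e-01,
         3.72161804e-01],
       [ 0.00000000e+00,  0.00000000e+00,  0.00000000e+00,
         1.00000000e+00]])}
```

View pics/w1.png

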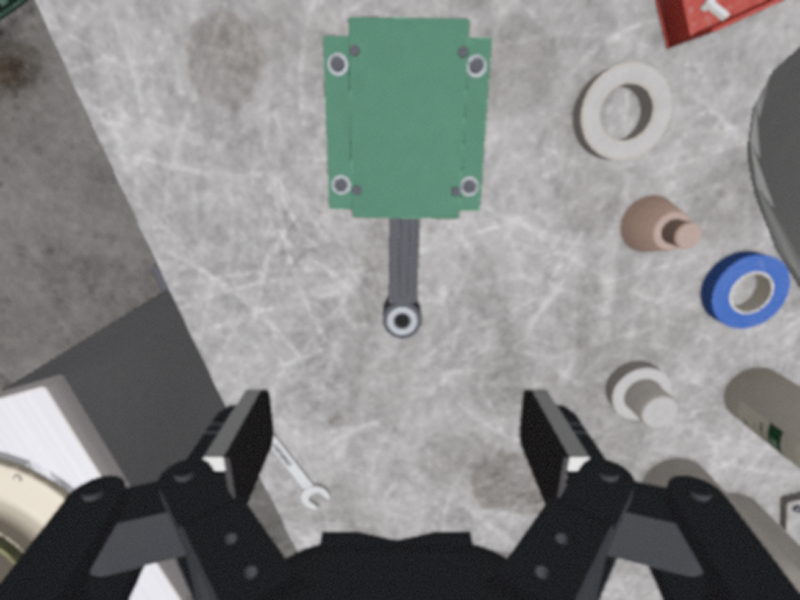

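The wrist view shows the small bore at (402,321), the arm's mid-line at (404.5,222) by the mouth and (402.5,298) near the boss. The bridge screws are at (338,64), (476,66), (341,185) and (469,187). The plug is at (650,400).

```bash
python3 - <<'E'
from h import *
r=lambda x,y,z:ray("wrist",(x*.64,y*.64),z)
ang=lambda a,b:np.degrees(np.arctan2(*(b-a)[1::-1]))
sb=r(402,321,.034); m=r(404.5,224,.034); n=r(402.5,298,.034)
print(sb,m,n,"arm",ang(m,n),ang(m,sb), "dist",np.linalg.norm(sb-m))
a,b,c,d=[r(*p,.008) for p in((338,64),(476,66),(341,185),(469,187))]
print("bridge",ang((a+b)/2,(c+d)/2),ang(a,b)-90,ang(c,d)-90,(c+d)/2,np.linalg.norm(a-b),np.linalg.norm(c-d))
e,f,g,h=[r(*p,.054) for p in((349,17),(470,18),(350,217),(461,217))]
print("top",ang((e+f)/2,(g+h)/2),(g+h)/2,np.linalg.norm(e-g),np.linalg.norm(g-h))
# bridge lateral relative axis
mid=(g+h)/2; u=np.array([-.28,-.96]); v=np.array([.96,-.28])
for nme,p in(("scr",(c+d)/2),("top",mid),("arm mouth",m),("sb",sb)): print(nme,p[:2]@u,p[:2]@v)
print(env.observe()['position'][:2]@u, env.observe()['position'][:2]@v)
E
```

```text
[0.51311    0.14020246 0.034     ] [0.53704305 0.21686277 0.034     ] [0.51903931 0.15945264 0.034     ] arm -107.41135425694229 -107.338162794821 dist 0.08030935783698902
bridge -106.82852819064696 -106.95059594357701 -107.08746258588388 [0.54520708 0.24215542 0.008     ] 0.1030001992366889 0.10342994745676524
top -106.99906632100019 [0.53963384 0.22469262 0.054     ] 0.12617436712739175 0.08008891121650347
scr -0.38512719013489016 0.4555952808189873
top -0.36680239313373886 0.45513455700011224
arm mouth -0.3585603095505816 0.4548397526613638
sb -0.27826516458517214 0.4533289081381165
-0.3289234255224823 0.4483715067803143
```

```bash
python3 -m jog '[{"linear":[0,0.15,0.5],"roll":0.17},{"linear":[0,0,0.8],"roll":0},{"linear":[0,0,0.8],"roll":0},{"linear":[0,0,0.8],"roll":0},{"linear":[0,0,0.6],"roll":0},{"linear":[0,0,0],"roll":0},{"linear":[0,0,0],"roll":0}]' 1
python3 - <<'E'
from h import *
im=optics.get_image("wrist")[:,:,::-1]
cv2.imwrite("pics/w2.png",cv2.resize(im,(800,600),interpolation=cv2.INTER_CUBIC))
E
```

```text
time_s: 3.53
position: [0.5283, 0.1888, 0.0915]
tool_rot: [[0.293, 0.956, -0.001], [0.956, -0.293, -0.0], [-0.001, -0.001, -1.0]]
ft_force: [0.0, 0.2, 0.4]
grip_width: 0.0853
gripper_force: 0.0
```

View pics/w2.png

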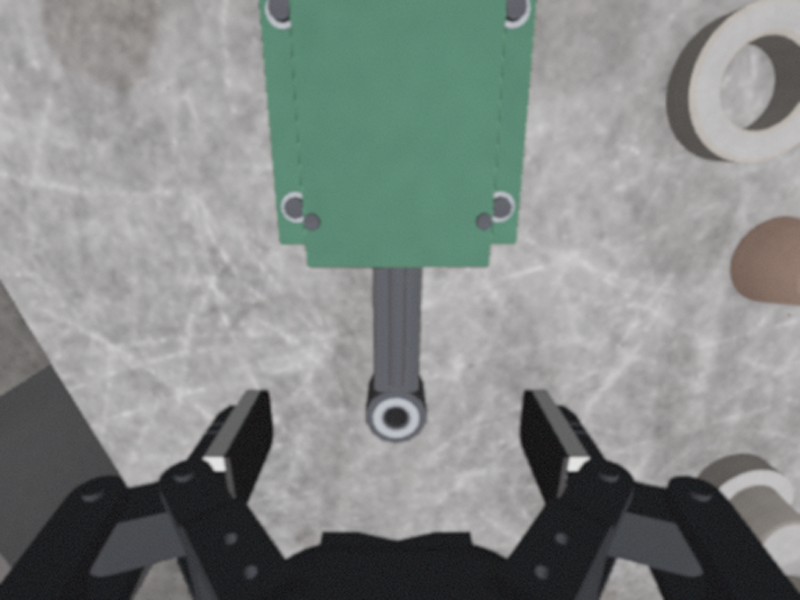

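The lever is centred between the fingers (both mid-lines at column 396) and runs parallel to the tool x axis. I'll descend and grip lightly.

```bash
python3 - <<'E'
from h import *
s=env.observe();R=s['tool_rot']
for p in ((396,417),(397,272)): print((R.T@(ray("wrist",(p[0]*.64,p[1]*.64),.034)-s['position'])).round(4))
E
python3 -m jog '[{"linear":[0,0,0.7],"roll":0},{"linear":[0,0,0.7],"roll":0},{"linear":[0,0,0.5],"roll":0},{"linear":[0,0,0.22],"roll":0},{"linear":[0,0,0],"roll":0},{"linear":[0,0,0],"roll":0},{"linear":[0,0,0],"roll":0}]'
python3 -m jog '[{"linear":[0,0,0],"roll":0},{"linear":[0,0,0],"roll":0},{"linear":[0,0,0],"roll":0},{"linear":[0,0,0],"roll":0},{"linear":[0,0,0],"roll":0},{"linear":[0,0,0],"roll":0},{"linear":[0,0,0],"roll":0},{"linear":[0,0,0],"roll":0},{"linear":[0,0,0],"roll":0},{"linear":[0,0,0],"roll":0},{"linear":[0,0,0],"roll":0},{"linear":[0,0,0],"roll":0}]' -1 30
```

```text
[-0.0507 -0.      0.0587]
[0.029  0.0004 0.0587]
time_s: 4.17
position: [0.5302, 0.1881, 0.0085]
tool_rot: [[0.294, 0.956, 0.003], [0.956, -0.294, 0.0], [0.001, 0.003, -1.0]]
ft_force: [0.1, -0.9, -0.5]
grip_width: 0.0852
gripper_force: 0.0
time_s: 5.17
position: [0.5292, 0.1878, 0.0068]
tool_rot: [[0.294, 0.956, 0.0], [0.956, -0.294, -0.0], [0.0, 0.0, -1.0]]
ft_force: [-1.0, -0.4, 4.9]
grip_width: 0.0237
gripper_force: 30.6
```

```bash
python3 -m jog '[{"linear":[-0.05,0,0],"roll":0},{"linear":[-0.1,0,0],"roll":0},{"linear":[-0.14,0,0],"roll":0},{"linear":[-0.14,0,0],"roll":0},{"linear":[-0.14,0,0],"roll":0},{"linear":[-0.14,0,0],"roll":0},{"linear":[-0.14,0,0],"roll":0},{"linear":[-0.14,0,0],"roll":0},{"linear":[-0.14,0,0],"roll":0},{"linear":[-0.14,0,0],"roll":0},{"linear":[-0.14,0,0],"roll":0},{"linear":[-0.14,0,0],"roll":0}]'
python3 -m jog '[{"linear":[-0.14,0,0],"roll":0},{"linear":[-0.14,0,0],"roll":0},{"linear":[-0.14,0,0],"roll":0},{"linear":[-0.14,0,0],"roll":0},{"linear":[-0.14,0,0],"roll":0},{"linear":[-0.14,0,0],"roll":0},{"linear":[-0.14,0,0],"roll":0},{"linear":[-0.14,0,0],"roll":0},{"linear":[-0.14,0,0],"roll":0},{"linear":[-0.14,0,0],"roll":0},{"linear":[-0.14,0,0],"roll":0},{"linear":[-0.06,0,0],"roll":0}]'
python3 -m jog '[{"linear":[0,0,0],"roll":0},{"linear":[0,0,0],"roll":0}]'
```

```text
time_s: 6.17
position: [0.5109, 0.1282, 0.0067]
tool_rot: [[0.295, 0.956, 0.001], [0.956, -0.295, 0.0], [0.001, 0.001, -1.0]]
ft_force: [2.5, 5.4, 5.0]
grip_width: 0.0235
gripper_force: 30.6
time_s: 7.17
position: [0.4919, 0.0668, 0.0068]
tool_rot: [[0.295, 0.955, 0.001], [0.955, -0.295, 0.0], [0.0, 0.001, -1.0]]
ft_force: [2.6, 6.5, 4.9]
grip_width: 0.0233
gripper_force: 30.7
time_s: 7.33
position: [0.4918, 0.0666, 0.0067]
tool_rot: [[0.295, 0.956, 0.0], [0.956, -0.295, -0.001], [-0.001, 0.0, -1.0]]
ft_force: [-0.0, -0.5, 6.3]
grip_width: 0.0234
gripper_force: 30.9
```

```bash
python3 -m jog '[{"linear":[0,0,0],"roll":0},{"linear":[0,0,0],"roll":0},{"linear":[0,0,0],"roll":0},{"linear":[0,0,0],"roll":0},{"linear":[0,0,0],"roll":0},{"linear":[0,0,0],"roll":0},{"linear":[0,0,0],"roll":0},{"linear":[0,0,0],"roll":0}]' 1
python3 -m jog '[{"linear":[0,0,-0.3],"roll":0},{"linear":[0,0,-0.7],"roll":0},{"linear":[0,0,-0.8],"roll":0},{"linear":[0,0,-0.7],"roll":0},{"linear":[0,0,-0.3],"roll":0},{"linear":[0,0,0],"roll":0},{"linear":[0,0,0],"roll":0},{"linear":[0,0,0],"roll":0}]'
python3 - <<'E'
from h import *
im=optics.get_image("wrist")[:,:,::-1]
cv2.imwrite("pics/w3.png",cv2.resize(im,(800,600),interpolation=cv2.INTER_CUBIC))
E
```

```text
time_s: 8.0
position: [0.492, 0.0674, 0.0065]
tool_rot: [[0.294, 0.956, -0.0], [0.956, -0.294, -0.0], [-0.0, -0.0, -1.0]]
ft_force: [0.4, -0.6, -0.2]
grip_width: 0.0854
gripper_force: 0.0
time_s: 8.67
position: [0.4914, 0.0675, 0.1175]
tool_rot: [[0.294, 0.956, -0.002], [0.956, -0.294, 0.0], [-0.0, -0.002, -1.0]]
ft_force: [-0.6, -1.1, -0.9]
grip_width: 0.0853
gripper_force: 0.0
```

View pics/w3.png

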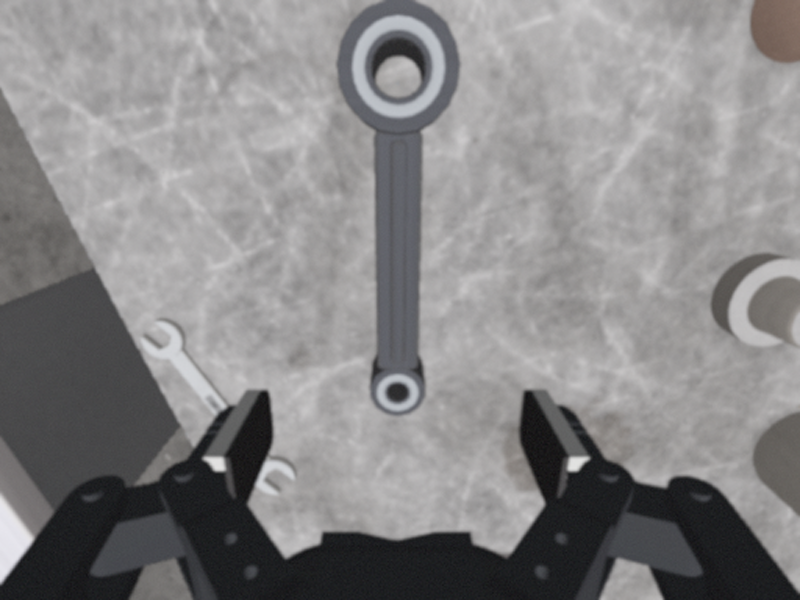

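The lever is fully out of the bridge and lies straight along tool x. The big bore is at (398.5,66) and the small bore at (397.5,391), both in line with the finger centre at column 397.

```bash
python3 - <<'E'
from h import *
s=env.observe();R=s['tool_rot']
for p,z in (((398.5,66),.042),((397.5,391),.034)):
    w=ray("wrist",(p[0]*.64,p[1]*.64),z); print(w.round(4),(R.T@(w-s['position'])).round(4))
E
```

```text
[0.5272 0.1809 0.042 ] [0.119  0.0011 0.0752]
[0.4774 0.02   0.034 ] [-0.0495  0.0009  0.0833]
```

```bash
python3 -m jog '[{"linear":[0.4,0.02,0],"roll":0},{"linear":[0.6,0,0],"roll":0},{"linear":[0.54,0,0.2],"roll":0},{"linear":[0,0,0.7],"roll":0},{"linear":[0,0,0.8],"roll":0},{"linear":[0,0,0.7],"roll":0},{"linear":[0,0,0.38],"roll":0},{"linear":[0,0,0],"roll":0},{"linear":[0,0,0],"roll":0},{"linear":[0,0,0],"roll":0}]'
python3 -m jog '[{"linear":[0,0,0],"roll":0},{"linear":[0,0,0],"roll":0},{"linear":[0,0,0],"roll":0},{"linear":[0,0,0],"roll":0},{"linear":[0,0,0],"roll":0},{"linear":[0,0,0],"roll":0},{"linear":[0,0,0],"roll":0},{"linear":[0,0,0],"roll":0},{"linear":[0,0,0],"roll":0},{"linear":[0,0,0],"roll":0},{"linear":[0,0,0],"roll":0},{"linear":[0,0,0],"roll":0}]' -1 90
python3 -m jog '[{"linear":[0,0,-0.1],"roll":0},{"linear":[0,0,-0.3],"roll":0},{"linear":[0,0,-0.5],"roll":0},{"linear":[0,0,-0.7],"roll":0},{"linear":[0,0,-0.7],"roll":0},{"linear":[0,0,-0.5],"roll":0},{"linear":[0,0,-0.2],"roll":0},{"linear":[0,0,0],"roll":0},{"linear":[0,0,0],"roll":0}]'
```

```text
time_s: 9.55
position: [0.5113, 0.126, 0.0079]
tool_rot: [[0.294, 0.956, 0.001], [0.956, -0.294, -0.0], [0.0, 0.001, -1.0]]
ft_force: [0.4, -0.4, -0.3]
grip_width: 0.0855
gripper_force: 0.0
time_s: 10.55
position: [0.511, 0.1261, 0.0079]
tool_rot: [[0.294, 0.956, 0.001], [0.956, -0.294, -0.0], [0.0, 0.001, -1.0]]
ft_force: [-0.8, -0.4, 5.6]
grip_width: 0.0227
gripper_force: 89.5
time_s: 11.3
position: [0.5103, 0.126, 0.1263]
tool_rot: [[0.294, 0.956, -0.002], [0.956, -0.294, -0.0], [-0.0, -0.002, -1.0]]
ft_force: [-0.0, -0.3, -4.4]
grip_width: 0.0227
gripper_force: 88.7
```

```bash
python3 -m jog '[{"linear":[-0.3,0,-0.4],"roll":0},{"linear":[-0.7,0.1,-0.4],"roll":0},{"linear":[-0.9,0.1,-0.2],"roll":0},{"linear":[-0.9,0.12,0],"roll":0},{"linear":[-0.9,0.12,0],"roll":0},{"linear":[-0.9,0.12,0],"roll":0},{"linear":[-0.9,0.12,0],"roll":0},{"linear":[-0.9,0.12,0],"roll":0},{"linear":[-0.9,0.12,0],"roll":0},{"linear":[-0.9,0.12,0],"roll":0},{"linear":[-0.8,0.12,0],"roll":0},{"linear":[-0.4,0.1,0],"roll":0.66}]'
python3 -m jog '[{"linear":[0,0,0],"roll":0},{"linear":[0,0,0],"roll":0},{"linear":[0,0,0],"roll":0},{"linear":[0,0,0],"roll":0}]'
python3 - <<'E'
from h import *
im=optics.get_image("wrist")[:,:,::-1]
cv2.imwrite("pics/w4.png",cv2.resize(im,(800,600),interpolation=cv2.INTER_CUBIC))
E
```

```text
time_s: 12.3
position: [0.447, -0.2512, 0.1653]
tool_rot: [[0.351, 0.936, -0.003], [0.936, -0.351, 0.001], [0.0, -0.003, -1.0]]
ft_force: [0.6, -0.9, -4.5]
grip_width: 0.0225
gripper_force: 88.9
time_s: 12.63
position: [0.4483, -0.247, 0.1666]
tool_rot: [[0.347, 0.938, -0.001], [0.938, -0.347, 0.001], [0.001, -0.002, -1.0]]
ft_force: [-0.2, -0.7, -4.2]
grip_width: 0.0226
gripper_force: 88.9
```

View pics/w4.png

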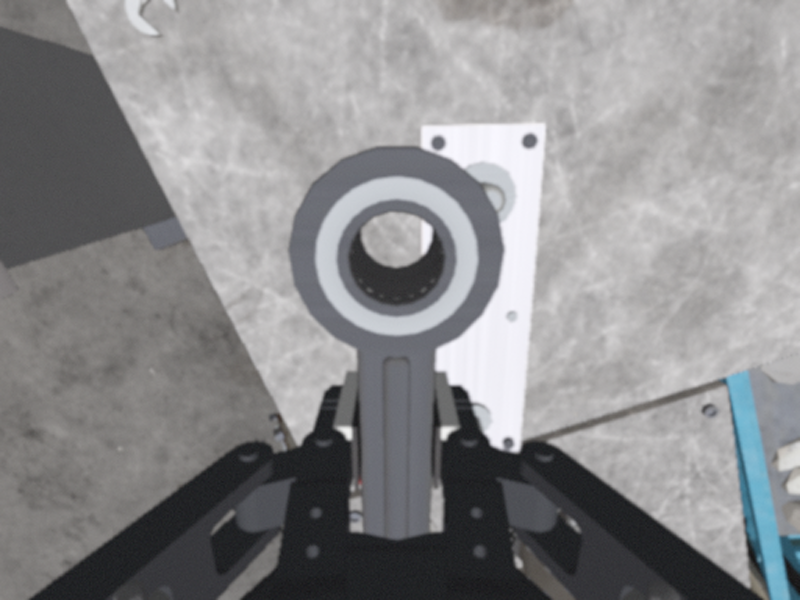

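The fixture is partly hidden behind the held lever, with the big pin at about (493,195). I'll shift sideways to see both pins.

```bash
python3 -m jog '[{"linear":[0,-0.3,0],"roll":0},{"linear":[0,-0.5,0],"roll":0},{"linear":[0,-0.5,0],"roll":0},{"linear":[0,-0.4,0],"roll":0},{"linear":[0,-0.1,0],"roll":0},{"linear":[0,0,0],"roll":0},{"linear":[0,0,0],"roll":0},{"linear":[0,0,0],"roll":0},{"linear":[0,0,0],"roll":0}]'
python3 - <<'E'
from h import *
im=optics.get_image("wrist")[:,:,::-1]
cv2.imwrite("pics/w5.png",cv2.resize(im,(800,600),interpolation=cv2.INTER_CUBIC))
cv2.imwrite("pics/w5c.png",cv2.resize(im[90:290,255:405],(600,800)[:1]+(800,) if 0 else (450,600),interpolation=cv2.INTER_CUBIC))
E
```

```text
time_s: 13.43
position: [0.3816, -0.2232, 0.1673]
tool_rot: [[0.348, 0.937, 0.0], [0.937, -0.348, -0.0], [-0.0, 0.0, -1.0]]
ft_force: [0.1, -0.0, -4.4]
grip_width: 0.0225
gripper_force: 89.2
```

View pics/w5.png

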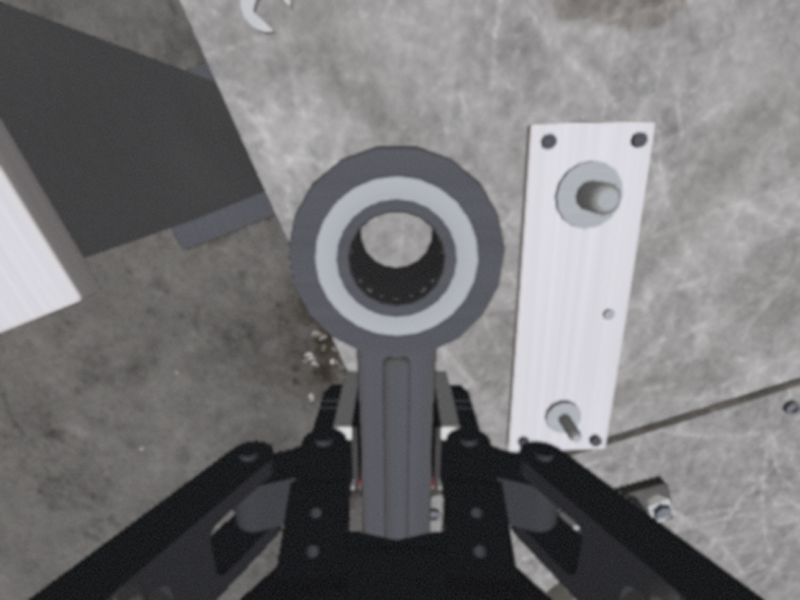

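Both pins can now be seen, with tips near (605,199) and (572,433). I'll look at the enlarged crop for exact positions.

View pics/w5c.png

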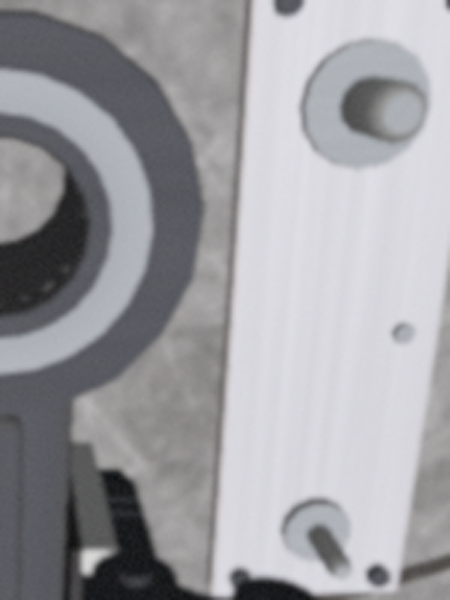

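```bash
cat > m.py <<'E'
from h import *
s=env.observe();R=s['tool_rot'];p=s['position']
def T(px,z):
    w=ray("wrist",px,z); return w,R.T@(w-p)
E
python3 - <<'E'
from m import *
B,b=T((389.7,127.3),.044); S,q=T((368.7,279),.044)
print(B,S,np.linalg.norm(B-S), np.degrees(np.arctan2(*(S-B)[1::-1])), np.degrees(np.arctan2(-R[1,0],-R[0,0])))
for z in(.012,.015,.018,.020): print(z,T((255+365/3,90+104/3),z)[0][:2],T((255+315/3,90+530/3),z)[0][:2])
print("tool big",b,"small",q)
print("lever bore top",T((397*.64,254.5*.64),p[2]-.0079+.042)[1], "ring", T((396.5*.64,256*.64),p[2]-.0079+.042)[1], T((396.5*.64,251*.64),p[2]-.0079+.042)[1])
E
```

```text
[ 0.51989187 -0.21436429  0.044     ] [ 0.46458768 -0.37193058  0.044     ] 0.166990080659567 -109.34056172936418 -110.39194152418862
0.012 [ 0.52086502 -0.21540827] [ 0.46493074 -0.37759335]
0.015 [ 0.51974554 -0.21469545] [ 0.46437743 -0.37523889]
0.018 [ 0.51862606 -0.21398264] [ 0.46382412 -0.37288443]
0.02 [ 0.51787974 -0.21350743] [ 0.46345525 -0.37131479]
tool big [0.05651042 0.1266892  0.12324067] small [-0.11045155  0.1297533   0.12324288]
lever bore top [ 0.05875693  0.00015986 -0.03410061] ring [ 5.83749134e-02  3.53413017e-05 -3.41006202e-02] [ 5.96451596e-02  3.49344079e-05 -3.41006339e-02]
```

```bash
python3 - <<'E'
from m import *
f=lambda x,y:T((x*.64,y*.64),.012)[0]
a,b,c,d=f(530,125),f(511,447),f(654,123),f(606,446)
ang=lambda a,b:np.degrees(np.arctan2(*(b-a)[1::-1]))
print(ang(a,b),ang(c,d),ang(a,c)-90,ang(b,d)-90)
print(np.linalg.norm(a-b),np.linalg.norm(c-d),np.linalg.norm(a-c),np.linalg.norm(b-d))
u=(b+d-a-c)[:2];u/=np.linalg.norm(u);v=np.array([-u[1],u[0]])
top=(a+c)[:2]/2;bot=(b+d)[:2]/2
print("mid axis: big pin",top+.045*u,"or from small end",bot-.205*u, "small",bot-.035*u)
# screws
g=[f(549,141),f(638,140),f(525,442),f(595,440)]
print("screws",ang(g[0],g[2]),ang(g[1],g[3]),np.linalg.norm(g[0]-g[2]),np.linalg.norm(g[1]-g[3]))
E
```

```text
-108.30272868167395 -108.588643781259 -109.03599790530772 -110.14777153481445
0.2432843582864086 0.24478402668154647 0.0791208291627085 0.07793324724318769
mid axis: big pin [ 0.51850748 -0.2156376 ] or from small end [ 0.52039537 -0.20997758] small [ 0.46660519 -0.37124326]
screws -108.70944111295084 -108.82258712941818 0.22894006072295772 0.22850844149414845
```

```bash
cat > fit.py <<'E'
from h import *
from scipy.optimize import least_squares
h=.040
corn=np.array([[-.045,h,.012],[-.045,-h,.012],[.205,h,.012],[.205,-h,.012]])  # y left of x axis
pins=np.array([[0,0,.044],[.17,0,.044]])
pts=np.vstack([corn,pins])
# fixture x ~ -109deg => its +y points to +x world (away from the robot)
wr=np.array([[654,123],[530,125],[606,446],[511,447]])*.64
wr=np.vstack([wr,[[389.7,127.3],[368.7,279]]])
g=lambda x,y:(305+x*.18,174+y*.18)
tp=np.array([g(80,40),g(38,163),g(465,165),g(432,292),g(133,115),g(398,210)])
cams={n:K(n) for n in("wrist","top")}
def pr(n,P,d):
    k,D,T=cams[n]; T=T.copy(); T[:3,:3]=T[:3,:3]@cv2.Rodrigues(d[:3])[0]; T[:3,3]+=d[3:]
    Ti=np.linalg.inv(T); return cv2.projectPoints(P,cv2.Rodrigues(Ti[:3,:3])[0],Ti[:3,3],k,D)[0][:,0]
def world(x):
    c,s=np.cos(x[2]),np.sin(x[2]); R=np.array([[c,-s,0],[s,c,0],[0,0,1]]); return pts@R.T+[x[0],x[1],0]
def res(x):
    P=world(x); dw,dt=x[3:9],x[9:15]
    pri=np.array([.005]*3+[.002]*3)
    return np.r_[(pr("wrist",P,dw)-wr).ravel()/.7,(pr("top",P,dt)-tp).ravel()/.5,dw/pri,dt/pri]
x0=np.r_[.519,-.214,np.radians(-109.5),np.zeros(12)]
r=least_squares(res,x0); x=r.x
print(x[:2],np.degrees(x[2])); print("wrist corr",np.degrees(x[3:6]),x[6:9]); print("top",np.degrees(x[9:12]),x[12:15])
print((r.fun[:12]*.7).reshape(-1,2).round(2),(r.fun[12:24]*.5).reshape(-1,2).round(2))
J=r.jac; C=np.linalg.inv(J.T@J); print("sd",np.sqrt(np.diag(C))[:3]*[1,1,57.3])
E
python3 fit.py
```

```text
[ 0.52113289 -0.21715774] -108.73939301101588
wrist corr [-0.2022587   0.10313364  0.15272645] [-8.62021108e-05  5.86407756e-05  4.58327802e-03]
top [ 0.05326387  0.09640419 -0.13124707] [ 8.62021566e-05 -5.86408430e-05  9.49110333e-04]
[[ 0.34 -0.83]
 [ 0.74 -0.25]
 [-0.3  -0.22]
 [-0.81  1.24]
 [-0.92  0.54]
 [ 0.88 -0.12]] [[-1.19 -0.11]
 [-0.51 -0.13]
 [-0.11  0.5 ]
 [-0.48  0.09]
 [ 0.39  0.27]
 [ 1.86 -0.64]]
sd [0.00239693 0.00228518 0.27007627]
```

```bash
python3 -m jog '[{"linear":[0,0,0],"roll":-0.3},{"linear":[-0.08,0.3,0],"roll":0},{"linear":[-0.08,0.5,0],"roll":0},{"linear":[0,0.6,0],"roll":0},{"linear":[0,0.6,0],"roll":0},{"linear":[0,0.6,0],"roll":0},{"linear":[0,0.44,0.2],"roll":0},{"linear":[0,0.2,0.4],"roll":0},{"linear":[0,0,0.5],"roll":0},{"linear":[0,0,0.3],"roll":0},{"linear":[0,0,0],"roll":0},{"linear":[0,0,0],"roll":0}]' >/dev/null
python3 -m jog '[{"linear":[0,0,0],"roll":0},{"linear":[0,0,0],"roll":0},{"linear":[0,0,0],"roll":0}]'
python3 - <<'E'
from m import *
# collage: wrist region, top region, side region
a=cv2.resize(optics.get_image("wrist")[60:285,130:380,::-1],(500,450),interpolation=cv2.INTER_CUBIC)
t=cv2.resize(optics.get_image("top")[165:240,300:400,::-1],(300,225),interpolation=cv2.INTER_CUBIC)
d=cv2.resize(optics.get_image("side")[230:330,240:340,::-1],(300,300),interpolation=cv2.INTER_CUBIC)
o=np.zeros((525,800,3),np.uint8);o[:450,:500]=a;o[:225,500:]=t;o[225:525,500:]=d
cv2.imwrite("pics/w6.png",o)
E
```

```text
time_s: 14.73
position: [0.5017, -0.2713, 0.1123]
tool_rot: [[0.324, 0.946, 0.001], [0.946, -0.324, -0.001], [-0.001, 0.002, -1.0]]
ft_force: [-0.2, 0.9, -4.7]
grip_width: 0.0224
gripper_force: 89.1
```

View pics/w6.png

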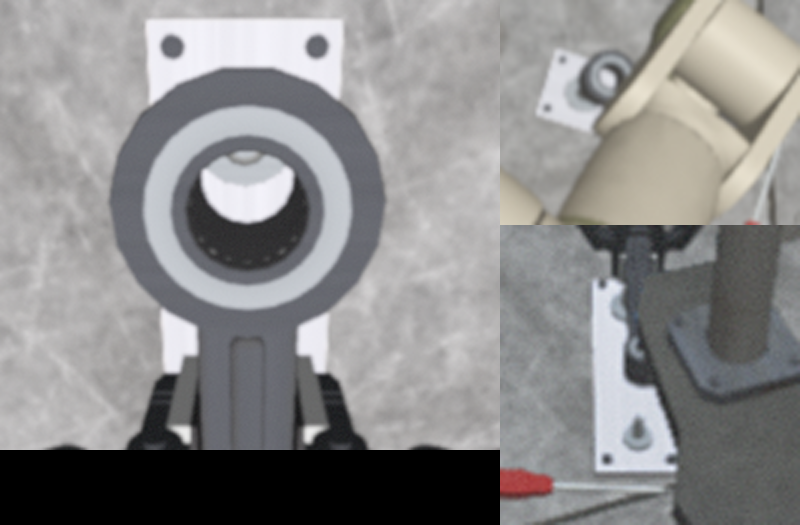

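```bash
python3 - <<'E'
from m import *
c=lambda x,y,z:T((130+x/2,60+y/2),z)[1][:2].round(4)
print("edge mid",c(245,20,.012),"corners",c(147,20,.012),c(343,20,.012))
print("screws",c(172,46,.012),c(317,46,.012))
print("plate sides low",c(162,345,.012),c(328,345,.012),"high",c(149,80,.012),c(342,80,.012))
print("pin low edge",c(246,164,.044))
zt=p[2]-.0079+.042
print("ring",c(247,208,zt),"outer L/R",c(110,200,zt),c(386,200,zt),"top/bot",c(248,67,zt))
k,D,Tw=K("wrist"); print("cam in tool",R.T@(Tw[:3,3]-p))
print(proj("top",[p+R@[.0585,0,.0079-.042]])) 
E
```

```text
edge mid [ 0.1032 -0.0007] corners [ 0.1033 -0.0396] [0.1033 0.0381]
screws [ 0.0936 -0.03  ] [0.0936 0.0282]
plate sides low [-0.0399 -0.0406] [-0.04    0.0389] high [ 0.0806 -0.04  ] [0.0805 0.0389]
pin low edge [ 0.0512 -0.0003]
ring [ 0.0583 -0.0001] outer L/R [ 0.0599 -0.0267] [0.0599 0.0269] top/bot [0.0843 0.0001]
cam in tool [ 0.0833424  -0.00024224 -0.14117453]
[[336.37053016 189.96925889]]
```

```bash
python3 -m jog '[{"linear":[0.03,-0.018,0],"roll":0},{"linear":[0,0,0.15],"roll":0},{"linear":[0,0,0.25],"roll":0},{"linear":[0,0,0.25],"roll":0},{"linear":[0,0,0.1],"roll":0},{"linear":[0,0,0],"roll":0},{"linear":[0,0,0],"roll":0},{"linear":[0,0,0],"roll":0},{"linear":[0,0,0],"roll":0},{"linear":[0,0,0],"roll":0}]'
python3 - <<'E'
from m import *
a=cv2.resize(optics.get_image("wrist")[60:260,150:360,::-1],(420,400),interpolation=cv2.INTER_CUBIC)
d=cv2.resize(optics.get_image("side")[225:325,260:320,::-1],(360,600),interpolation=cv2.INTER_CUBIC)
o=np.zeros((600,780,3),np.uint8);o[:400,:420]=a;o[:,420:]=d
cv2.imwrite("pics/w7.png",o)
sb=p+R@[.0583-.17,0,0]; sb[2]=p[2]-.0079; print("small boss under",sb)
for dz in(0,.034): print(proj("side",[sb+[0,0,dz]]))
for x in(.0583,.0583-.17): print("tip",proj("side",[np.r_[(p+R@[x,0,0])[:2],.044]]))
E
```

```text
time_s: 15.72
position: [0.5013, -0.2698, 0.0817]
tool_rot: [[0.324, 0.946, 0.001], [0.946, -0.324, -0.0], [-0.0, 0.001, -1.0]]
ft_force: [0.0, -0.6, -4.1]
grip_width: 0.0225
gripper_force: 89.1
small boss under [ 0.46505983 -0.37549725  0.07378203]
[[286.37091286 286.89998545]]
[[286.81086812 278.18717475]]
tip [[283.45313825 250.6867861 ]]
tip [[285.99830261 294.23665104]]
```

View pics/w7.png

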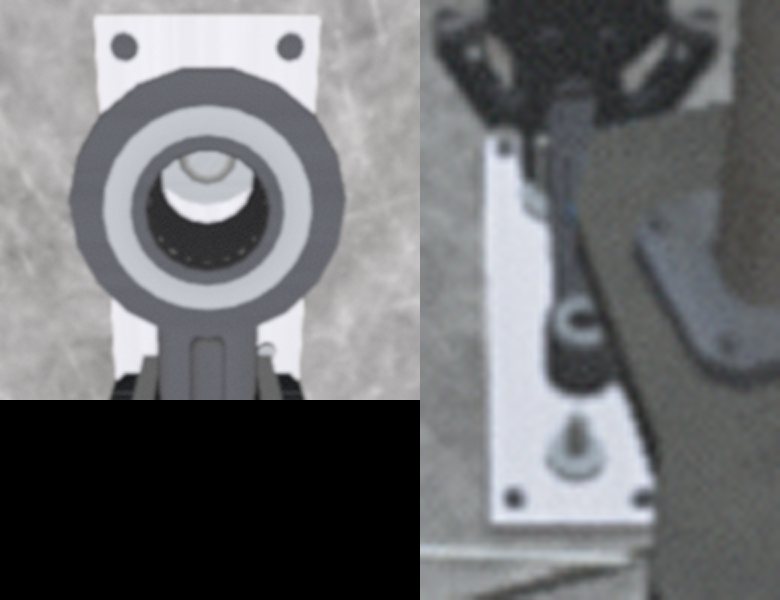

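```bash
python3 - <<'E'
from m import *
c=lambda x,y,z:T((150+x/2,60+y/2),z)[1][:2].round(4)
print("edge",c(95,16,.012),c(320,16,.012),"low",c(113,340,.012),c(302,340,.012),"pin low",c(207.5,183,.044),"inner ring",c(207.5,177,.044),"LR",c(180,155,.044),c(236,155,.044))
print("bore",c(208,208,p[2]+.0341))
E
```

```text
edge [ 0.1021 -0.0387] [0.1021 0.0392] low [-0.0221 -0.0392] [-0.0222  0.0397] pin low [0.0498 0.0002] inner ring [0.0517 0.0002] LR [ 0.0587 -0.0085] [0.0587 0.0092]
bore [0.0583 0.0001]
```

The lever is over both pins to within about 1 mm, level, and 30 mm above the tips. I'm handing in now.

```bash
python3 -c "
from rig import env
print(env.close_job())"
```

```text
the job is handed in; nothing more can be done
None
```

I slid the lever out flat from under the bridge, lifted it at its balance point, and handed in while holding it level about 30 mm above the fixture pins, with both bores within about 1 mm of the pins by my measurements; the plug, tape and spanner weren't touched, and it took about 16 s (the hand-in returned no verdict).

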